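Set up the casting station for the next run

TASK

Set up the casting station for its next run: drop the plaster mould block fully home into the pocket of the metal socket and swing the locking lever shut over it, and put every round plaster plug flat into a well of its own in the grey tray and swing the keeper bar shut over them. Only when all of that is loaded and locked, turn the counter's reset knob anticlockwise back to its zero stop; leave the mug, vase and brush where they are.

Things in the scene. Friction and masses are not known exactly. Their poses are not given: they have to be found in the camera images.
- socket: aluminium plate 100 (x) x 136 (y) x 26 mm high, fixed to the bench, with one rectangular pocket 68 (x) x 44 (y) mm, 18 mm deep, at its centre; origin at the centre of its underside. A steel locking lever is pivoted near its -y end.
- pocket_floor (a point): centre of the pocket's floor, 8 mm above the bench and 18 mm below the plate's top; axes as the socket's
- block: plaster mould block 64 (x) x 40 (y) x 40 mm high, 0.13 kg, top with a small round pour mark and four pin dots; origin at the centre of its underside, z up. Either end may face forward (a half turn is the same). Home in the pocket its top is 48 mm above the bench; the lever's underside passes at 52 mm
- lever (a joint): angle of the locking lever about its upright pivot: 0 = shut, lying along the socket's +y across the block's top against its stop; grows to 1.6 as it swings (clockwise from above) towards the socket's +x; stays where it is left. Arm 14 mm wide, 7 mm thick, underside 52 mm above the bench
- lever_grip (a point): middle of the lever's upright handle post (13 mm diameter, from 59 to 89 mm above the bench), 100 mm from the pivot; this point is 74 mm above the bench
- lever_hinge (a point): the lever's pivot, 52 mm above the bench, 52 mm from the socket's centre towards its -y
- tray: grey plug tray 76 (x) x 272 (y) x 18 mm high, fixed to the bench, with a row of four round wells 48 mm in diameter, 10 mm deep, 54 mm apart along its y; origin at the centre of its underside
- well0 (a point): centre of the floor of well 0 (counted from the pivot end of the tray, -y), 8 mm above the bench, 10 mm below the tray's top
- well1 (a point): centre of the floor of well 1 (counted from the pivot end of the tray, -y), 8 mm above the bench, 10 mm below the tray's top
- well2 (a point): centre of the floor of well 2 (counted from the pivot end of the tray, -y), 8 mm above the bench, 10 mm below the tray's top
- well3 (a point): centre of the floor of well 3 (counted from the pivot end of the tray, -y), 8 mm above the bench, 10 mm below the tray's top
- keeper (a joint): angle of the keeper bar about its upright pivot at the tray's -y end: 0 = shut, lying along the tray's +y above the row of wells in its catch; grows to 1.6 as it swings (clockwise from above) towards the tray's +x; stays where it is left. Bar 16 mm wide, 6 mm thick, 254 mm long from the pivot, underside 34 mm above the bench (seated plugs reach 30 mm)
- keeper_grip (a point): middle of the bar's upright handle post (13 mm diameter, from 40 to 72 mm above the bench), 170 mm from the pivot; this point is 56 mm above the bench
- keeper_hinge (a point): the keeper bar's pivot, 34 mm above the bench, 122 mm from the tray's centre towards its -y
- plug0: round flat plaster plug, 44 mm diameter, 22 mm high, 40 g; origin at the centre of its underside, z up. Two to four plugs are present (None if absent), all alike
- plug1: round flat plaster plug, 44 mm diameter, 22 mm high, 40 g; origin at the centre of its underside, z up. Two to four plugs are present (None if absent), all alike
- plug2: round flat plaster plug, 44 mm diameter, 22 mm high, 40 g; origin at the centre of its underside, z up. Two to four plugs are present (None if absent), all alike
- plug3: round flat plaster plug, 44 mm diameter, 22 mm high, 40 g; origin at the centre of its underside, z up. Two to four plugs are present (None if absent), all alike
- counter: shot counter, grey housing 74 (x) x 70 (y) x 16 mm high fixed to the bench, a black reset knob on its top; origin at the centre of its underside
- reset_knob (a joint): angle of the reset knob about its upright axis: 0 = at the zero stop, its bar along the counter's x; grows to 3.0 as it is turned clockwise from above, so it is reset anticlockwise
- reset_knob_grip (a point): on the knob's axis, 53 mm above the bench, at the height to grip: the knob's bar is 40 mm long, 14 mm thick and reaches from 28 to 60 mm above the bench; below it is the knob's 42 mm round disc
- cup: bystander: clay mug, 76 mm diameter, 75 mm high; origin at the centre of its underside
- vase: bystander: slim clay vase, 68 mm diameter, 130 mm high; origin at the centre of its underside
- brush: bystander: 200 mm brush lying on the bench; origin at its middle, on the bench

How it is judged:
By the outcome, as a careful person would: the job done as asked, in the order asked, and still so for the second after the job is handed in, with the robot touching nothing.
Of plug0, plug1, plug2, plug3 only 2 to 4 are there at a start; the rules pass over those that are not, and their reading is None.
At some moment in a run one of block, plug0, plug1, plug2, plug3 may be knocked a few centimetres aside while the robot is not near it.
Once in a run the grip may slacken for a moment while it holds something.
It also fails if it takes over 210 s, if anything falls off the work surface, if the arm or the gripper's body presses on something with over 40 N, if the wrist force passes 120 N, or if a joint passes its speed limit or range.

ROBOT

A 6-joint arm with a two-finger parallel gripper is mounted at the origin on the work surface. World frame = base frame: x ahead of the robot, y to its left, z up, the work surface at z = 0. Lengths are in m, angles in rad, forces in N, time in s.
With the tool pointing down it reaches from about 0.35 to 0.775 m from the base axis. Payload 5.5 kg.
Tool frame: the origin (TCP) lies between the finger pads; the fingertips stand 8 mm ahead of it and the grasp point (between the pads) lies 11 mm behind it; z points along the fingers, y is the line along which they close (so a half turn about z gives the same grasp; the last joint's range is limited). The gripper opens to 85 mm and grips with 20 to 120 N. Pads are 22 mm wide; open, the fingers measure 114 mm over their backs; the gripper's body (76 mm by 85 mm) begins 54 mm behind the grasp point. The pads swing forward as they close: fully open they stand 13 mm farther back than shut.
Start: joints at [1.072, 0.313, 0.046, 1.304, 0, 1.431], TCP at [0.202, 0.538, 0.239] pointing down, gripper open.
Joint ranges: [-2.76, 2.76], [-0.86, 1.69], [-1.03, 1.26], [-2.2, 2.34], [-1.47, 1.5], [-3.14, 3.14]. Speed limits (rad/s): [2.57, 2.57, 3.14, 3.14, 3.14, 3.14].

INTERFACE

Orientations are given as a unit quaternion [w, x, y, z].
In Python, from workcell import env gives the robot as it stands.
- The arm moves only by the tool move_arm, never from a script. Its argument "moves" is one flat list of numbers, 5 for each row, row after row: the shift along the world's x, y, z in m, then the turn about the world's z in rad, then the finger opening in m, from 0 to 0.0854. A call has 1 to 12 rows; each row is the pose to reach, as a shift and turn from the pose commanded when the call began; what a row does not reach only later rows make up. A row lasts 1/12 s, in which the tool goes at most 41.7 mm and 7.16 degrees, less where a joint would pass 70% of its speed; a pose out of reach is approached as far as the arm can. A call with a gripper value outside its range is refused whole. The fingers move at their own pace and stop on an object; "newtons" is the grip in N (left out, the last holds). Time passes only in rows, so rows that repeat a pose let the fingers close. It gives the time, the measured TCP pose, the force, the opening and the grip force at its end, in the units of the state.
- env.get_state(): the state, without advancing time (a new reading comes with each control period).
- env.read_camera(name): name is "scene" or "top" or "wrist"; returns a dict with "pixels" (480x640x3 uint8, red, green, blue), "camera_matrix" (3x3 intrinsics, pixels), "distortion" ([k1, k2, p1, p2, k3] as OpenCV has them; the pictures are not rectified), "rvec" (rotation vector, rad) and "tvec" (3), from world to camera coordinates, as OpenCV has them. Camera axes: x right, y down, z forward; pixel columns grow to the right and rows downward; lengths in m; the calibration is good to about 2 mm. A picture is of the moment at which its call begins. There is no depth.
- env.hand_in(): hands the job in; it is judged then, once.
The state is a dict: "clock": time; "joint_pos": joint angles; "qvel": joint speeds; "tau": joint torques, N m; "tcp_pos": TCP position; "orientation": TCP orientation; "wrist_force": force on the tool from outside, world axes, zero at the start; "ft_torque": the same for the moment, N m; "finger_gap": finger opening in m; "grip_force": force on a finger pad.
Only numpy, scipy, OpenCV 4.12 (cv2) and the standard library are available. Lean on these libraries where they do the work, as an engineer would, in place of code of your own. Each camera call takes 0.05 s, during which the arm holds its last target. There are 200 camera calls.

## Working session

There is one attempt and no reset: what is moved stays moved. The work goes in short steps, Python scripts to look and compute and a tool call to move; the robot and the scene stay as the last step left them, time stands still between calls to the robot, and variables do not carry over. Pictures are saved under pics/ and viewed, at most 14 in all, crops included, and the job is handed in when it is done.

Besides the shell and the picture viewer there is one more tool, called after "Call:" as name(argument=value, ...) on one line, values as JSON. move_arm: Moves the arm, as the interface text tells. Its arguments: {"type":"object","properties":{"moves":{"type":"array"},"newtons":{"type":"number"}},"required":["moves"]}

```bash
mkdir -p pics
cat > h.py <<'E'
import numpy as np, cv2
from workcell import env
def cam(n):
    c=env.read_camera(n); return c
def save(c,f): cv2.imwrite('pics/'+f, c['pixels'][:,:,::-1])
def ray(c,uv):
    p=cv2.undistortPoints(np.array(uv,float).reshape(-1,1,2),c['camera_matrix'],c['distortion']).reshape(-1,2)
    R,_=cv2.Rodrigues(np.array(c['rvec'],float)); o=-R.T@np.array(c['tvec'],float).ravel()
    d=np.c_[p,np.ones(len(p))]@R
    return o,d
def onz(c,uv,z):
    o,d=ray(c,uv); return o+d*((z-o[2])/d[:,2])[:,None]
def proj(c,P):
    return cv2.projectPoints(np.array(P,float).reshape(-1,3),np.array(c['rvec'],float),np.array(c['tvec'],float),c['camera_matrix'],c['distortion'])[0].reshape(-1,2)
E
python3 - <<'E'
from h import *
for n in('top','scene'):
    c=cam(n); save(c,n+'0.png'); print(n,ray(c,[[320,240]]))
s=env.get_state(); print({k:np.round(v,3) for k,v in s.items()})
E
```

```text
top (array([0.41859055, 0.03210439, 1.46541555]), array([[ 0.12428187,  0.0231129 , -0.99202514]]))
scene (array([ 1.23930293, -0.54538871,  0.89022296]), array([[-0.52104906,  0.48326986, -0.70357452]]))
{'clock': np.float64(0.1), 'joint_pos': array([1.072, 0.314, 0.045, 1.304, 0.   , 1.431]), 'qvel': array([-0.   , -0.002,  0.002, -0.   ,  0.001,  0.001]), 'tau': array([ 3.0000e-03, -4.8173e+01,  2.9924e+01,  1.3000e-02, -0.0000e+00,
       -0.0000e+00]), 'tcp_pos': array([0.202, 0.538, 0.239]), 'orientation': array([-0.   ,  0.178,  0.984, -0.001]), 'wrist_force': array([-0.496, -0.525, -0.376]), 'ft_torque': array([-0.015, -0.003,  0.032]), 'grip_force': np.float64(0.0), 'finger_gap': np.float64(0.085)}
```

View pics/top0.png

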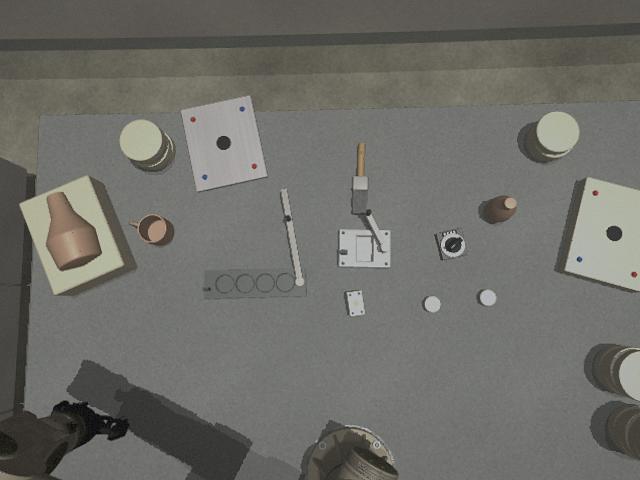

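View pics/scene0.png

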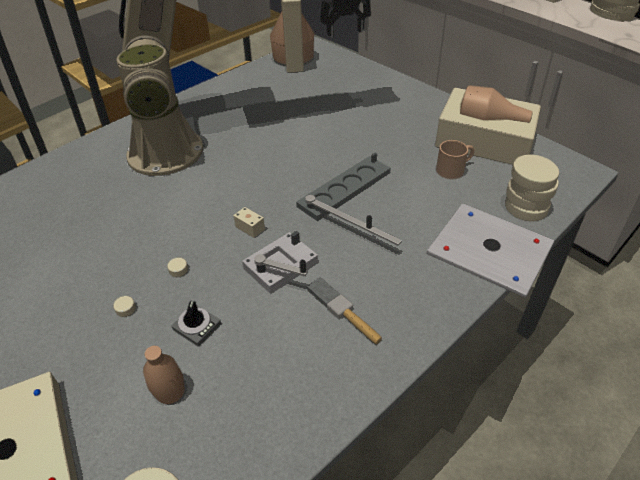

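Run:
```python
from h import *
c=cam('top'); im=c['pixels'][:,:,::-1]
cr=cv2.resize(im[180:320,195:510],None,fx=2.5,fy=2.5,interpolation=cv2.INTER_CUBIC); cv2.imwrite('pics/topc.png',cr)
for n,uv,z in [('block',(355.5,303),.04),('plugA',(432,304),.022),('plugB',(487.5,297.5),.022),('counter',(452,244),.06),('pivL',(383,248),.06),('post',(369,212),.089),('sock',(364,249),.026),('kp',(300,282),.04),('kpost',(287.5,218),.072),('kend',(284,190),.04),('trayL',(205,285),.018),('cup',(153,230),.075),('vase',(510,203),.13),('brush',(360,178),.01)]:
    p=onz(c,[uv],z)[0]; print(n,p.round(3),round(np.hypot(p[0],p[1]),3))
w=cam('wrist'); save(w,'w0.png'); print(ray(w,[[320,240]]),w['camera_matrix'])
```

```text
block [ 0.429 -0.025  0.04 ] 0.43
plugA [ 0.423 -0.227  0.022] 0.48
plugB [ 0.438 -0.373  0.022] 0.575
counter [ 0.577 -0.279  0.06 ] 0.641
pivL [ 0.57  -0.099  0.06 ] 0.579
post [ 0.661 -0.063  0.089] 0.664
sock [ 0.572 -0.052  0.026] 0.575
kp [0.487 0.12  0.04 ] 0.501
kpost [0.653 0.149 0.072] 0.67
kend [0.735 0.16  0.04 ] 0.752
trayL [0.485 0.376 0.018] 0.613
cup [0.628 0.499 0.075] 0.802
vase [ 0.669 -0.411  0.13 ] 0.785
brush [ 0.771 -0.047  0.01 ] 0.772
(array([0.12996707, 0.56446807, 0.37310233]), array([[ 0.28242037, -0.0969844 , -0.95442038]])) [[339.70870169   0.         316.85945726]
 [  0.         339.70870169 240.05755173]
 [  0.           0.           1.        ]]
```

View pics/topc.png

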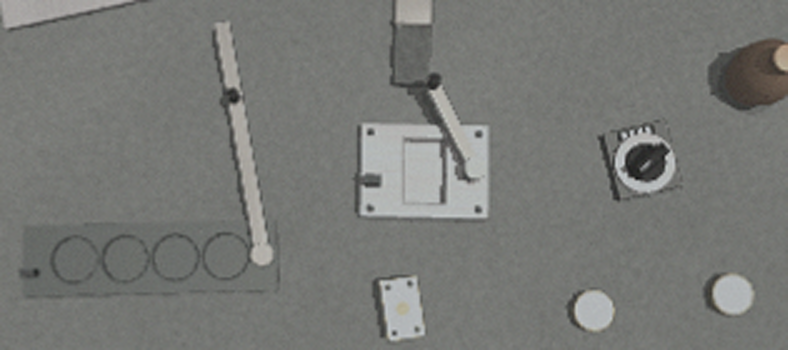

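Call:
move_arm(moves=[0.28,-0.32,0.05,0.357,0.085,0.28,-0.32,0.05,0.357,0.085,0.28,-0.32,0.05,0.357,0.085,0.28,-0.32,0.05,0.357,0.085,0.28,-0.32,0.05,0.357,0.085,0.28,-0.32,0.05,0.357,0.085,0.28,-0.32,0.05,0.357,0.085,0.28,-0.32,0.05,0.357,0.085,0.28,-0.32,0.05,0.357,0.085,0.28,-0.32,0.05,0.357,0.085,0.28,-0.32,0.05,0.357,0.085,0.28,-0.32,0.05,0.357,0.085], newtons=40)

```text
clock: 1.2
tcp_pos: [0.4851, 0.2151, 0.2893]
orientation: [0.001, 0.004, 1.0, -0.0]
wrist_force: [-0.7, 0.8, -0.0]
finger_gap: 0.0851
grip_force: 0.0
```

Run:
```python
from h import *
c=cam('wrist'); save(c,'w1.png'); np.save('w1.npy',c,allow_pickle=True); print(ray(c,[[320,240]]))
s=env.get_state(); print({k:np.round(v,3) for k,v in s.items() if k in('clock','tcp_pos','orientation','joint_pos','qvel')})
```

```text
(array([0.4081156 , 0.21518231, 0.42372632]), array([[ 0.30037479,  0.00672217, -0.95384238]]))
{'clock': np.float64(1.25), 'joint_pos': array([0.27 , 0.215, 0.037, 1.392, 0.   , 0.276]), 'qvel': array([ 0.053, -0.011, -0.025,  0.008,  0.014,  0.013]), 'tcp_pos': array([0.483, 0.217, 0.289]), 'orientation': array([-0.   ,  0.003,  1.   ,  0.   ])}
```

View pics/w1.png

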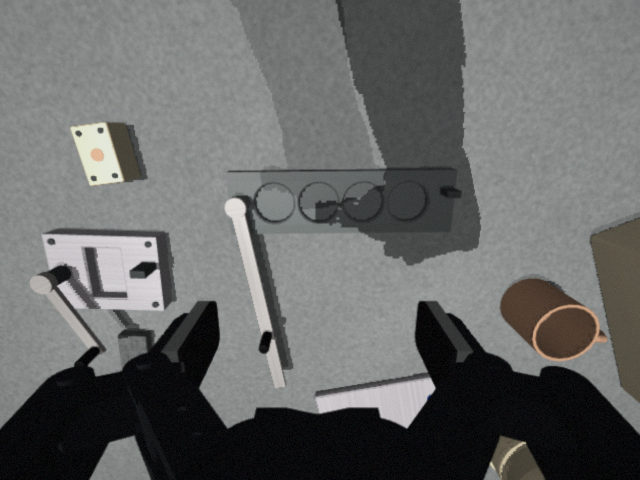

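Run:
```python
from h import *
c=np.load('w1.npy',allow_pickle=True).item()
g=cv2.cvtColor(c['pixels'],cv2.COLOR_RGB2GRAY)
print('wells',onz(c,[(274,202),(319,202),(362,202),(407,201)],.018).round(4).tolist())
print('corners',onz(c,[(228,171),(457,168),(452,232)],.018).round(4).tolist())
print('kpiv',onz(c,[(235.5,207)],.042).round(4), 'kpost',onz(c,[(266,347)],.072).round(4),onz(c,[(267,334)],.072).round(4),'kend',onz(c,[(279,386)],.04).round(4))
# block top by mask
hsv=cv2.cvtColor(c['pixels'],cv2.COLOR_RGB2HSV)
m=((g>150)).astype(np.uint8); m[:,220:]=0;m[210:]=0
cn=max(cv2.findContours(m,0,2)[0],key=cv2.contourArea)
P=onz(c,cn[:,0].astype(float),.04)
r=cv2.minAreaRect((P[:,:2]*1000).astype(np.float32)); print('block',r)
```

```text
wells [[0.4873, 0.1627, 0.018], [0.4877, 0.2171, 0.018], [0.4881, 0.269, 0.018], [0.4873, 0.3233, 0.018]]
corners [[0.4501, 0.1104, 0.018], [0.4488, 0.3787, 0.018], [0.5267, 0.3817, 0.018]]
kpiv [[0.4881 0.1216 0.042 ]] kpost [[0.6533 0.1521 0.072 ]] [[0.6354 0.1542 0.072 ]] kend [[0.7374 0.1609 0.04  ]]
block ((429.7011413574219, -24.790000915527344), (64.33428955078125, 40.35841369628906), 7.538060665130615)
```

Call:
move_arm(moves=[-0.03,-0.28,-0.02,0,0.085,-0.03,-0.28,-0.02,0,0.085,-0.03,-0.28,-0.02,0,0.085,-0.03,-0.28,-0.02,0,0.085,-0.03,-0.28,-0.02,0,0.085,-0.03,-0.28,-0.02,0,0.085,-0.03,-0.28,-0.02,0,0.085,-0.03,-0.28,-0.02,0,0.085,-0.03,-0.28,-0.02,0,0.085])

```text
clock: 2.0
tcp_pos: [0.4513, -0.062, 0.269]
orientation: [-0.0, 0.002, 1.0, 0.0]
wrist_force: [0.1, -0.5, -0.6]
finger_gap: 0.0853
grip_force: 0.0
```

Run:
```python
from h import *
c=cam('wrist'); save(c,'w2.png'); np.save('w2.npy',c,allow_pickle=True); print(ray(c,[[320,240]]))
s=env.get_state(); print({k:np.round(v,4) for k,v in s.items() if k in('clock','tcp_pos','orientation','joint_pos')})
```

```text
(array([ 0.37462616, -0.06233134,  0.40353119]), array([[ 0.29815082,  0.0091816 , -0.9545194 ]]))
{'clock': np.float64(2.05), 'joint_pos': array([-3.1130e-01,  7.4100e-02, -1.7830e-01,  1.3193e+00,  8.0000e-04,
       -3.0900e-01]), 'tcp_pos': array([ 0.4515, -0.061 ,  0.2692]), 'orientation': array([-3.0e-04,  1.2e-03,  1.0e+00,  5.0e-04])}
```

View pics/w2.png

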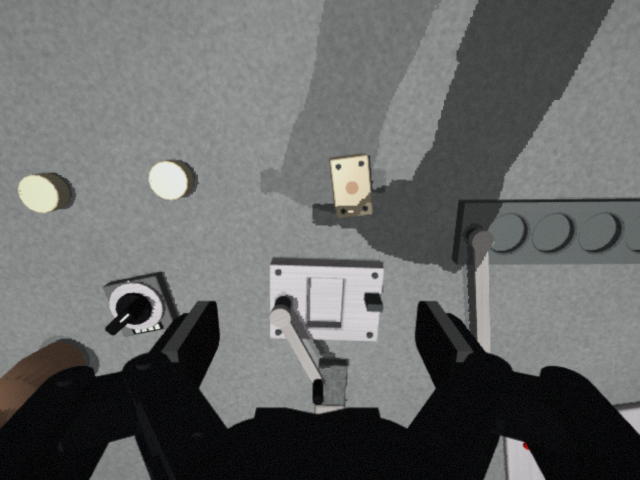

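Run:
```python
from h import *
c=np.load('w2.npy',allow_pickle=True).item()
g=cv2.cvtColor(c['pixels'],cv2.COLOR_RGB2GRAY)
print('sockcorn',onz(c,[(271,260.5),(382.5,262.5),(380.5,341),(271,340)],.026).round(4).tolist())
print('pocket top',onz(c,[(307.5,277.5),(344,277.5),(341.5,327),(306.5,328)],.026).round(4).tolist())
print('pivot',onz(c,[(280.5,315)],.06).round(4),'post',onz(c,[(317.5,383)],.089).round(4))
def blob(z,box,th):
    x0,y0,x1,y1=box; m=np.zeros_like(g); m[y0:y1,x0:x1]=(g[y0:y1,x0:x1]>th)
    cn=max(cv2.findContours(m,0,2)[0],key=cv2.contourArea); P=onz(c,cn[:,0].astype(float),z)
    return (P[:,:2]*1000).astype(np.float32)
for b in [(15,165,70,220),(140,150,200,205)]:
    for th in(150,170): print('plug',cv2.minEnclosingCircle(blob(.022,b,th)))
print('block',cv2.minAreaRect(blob(.04,(325,145,380,212),130)))
for d in [(331.5,159,370,153.5)]: pass
print('block corners',onz(c,[(331,160),(369.5,153.5),(373,205),(335,207.5)],.04).round(4).tolist())
print('counter face',onz(c,[(105,285),(163,274),],.016).round(4).tolist())
print('counter disc',onz(c,[(136,304)],.028).round(4).tolist(),'bar ends',onz(c,[(112,326),(146,303)],.06).round(4).tolist())
cv2.imwrite('pics/w2c.png',cv2.resize(c['pixels'][255:400,90:400,::-1],None,fx=2.5,fy=2.5,interpolation=cv2.INTER_CUBIC))
```

```text
sockcorn [[0.5177, -0.1169, 0.026], [0.5209, 0.0155, 0.026], [0.6285, 0.0186, 0.026], [0.6263, -0.1216, 0.026]]
pocket top [[0.5398, -0.0738, 0.026], [0.5401, -0.0298, 0.026], [0.6079, -0.0317, 0.026], [0.6091, -0.076, 0.026]]
pivot [[ 0.571  -0.1041  0.06  ]] post [[ 0.6396 -0.0624  0.089 ]]
plug ((438.62646484375, -373.5604248046875), 21.750858306884766)
plug ((438.4111633300781, -373.40283203125), 21.171056747436523)
plug ((423.3970947265625, -228.91590881347656), 22.43099594116211)
plug ((423.7868957519531, -228.12889099121094), 21.27145004272461)
block ((423.4137268066406, -26.146665573120117), (51.78814697265625, 39.366275787353516), 7.264927387237549)
block corners [[0.4008, -0.0472, 0.04], [0.3944, -0.0073, 0.04], [0.4486, -0.0012, 0.04], [0.4512, -0.0424, 0.04]]
counter face [[0.5527, -0.3247, 0.016], [0.5385, -0.2515, 0.016]]
counter disc [[0.5728, -0.2838, 0.028]] bar ends [[0.5836, -0.2965, 0.06], [0.5548, -0.2537, 0.06]]
```

View pics/w2c.png

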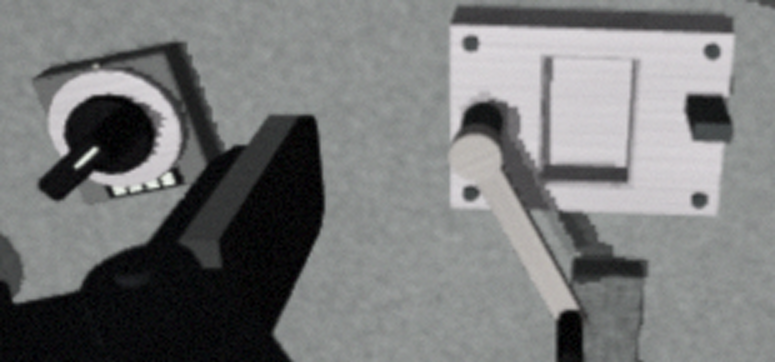

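Run:
```python
from h import *
c=np.load('w2.npy',allow_pickle=True).item()
def cr(l): return (np.array(l,float)+.5)/2.5-.5+[90,255]
for n,l in [('corn',[(450,27),(733,34),(717,214),(450,207)]),('pocket',[(544,57),(636,59),(629,181),(543,180)]),('screws',[(471,43),(712,51),(700,199),(470,192)])]:
    P=onz(c,cr(l),.026); print(n,P[:,:2].round(4).tolist(),P.mean(0).round(4), 'yaw',np.arctan2(P[2:,0].mean()*0+(P[3]-P[0])[1],(P[3]-P[0])[0]).round(3),np.arctan2((P[2]-P[1])[1],(P[2]-P[1])[0]).round(3),np.arctan2(-(P[1]-P[0])[0],(P[1]-P[0])[1]).round(3),np.arctan2(-(P[2]-P[3])[0],(P[2]-P[3])[1]).round(3))
print('pivot',onz(c,cr([(476,155)]),.059).round(4),'post',onz(c,cr([(569,322)]),.089).round(4))
print('disc',onz(c,cr([(115,122)]),.02).round(4),onz(c,cr([(115,122)]),.028).round(4))
print('barfar',onz(c,cr([(50,187)]),.06).round(4),onz(c,cr([(110,136)]),.06).round(4))
print('counter',onz(c,cr([(36,77),(183,43),(224,155),(95,201)]),.016).round(4).tolist())
```

```text
corn [[0.5241, -0.1187], [0.5283, 0.0164], [0.6274, 0.0134], [0.6226, -0.1231]] [ 0.5756 -0.053   0.026 ] yaw -0.045 -0.03 -0.031 -0.035
pocket [[0.5398, -0.0741], [0.5411, -0.0297], [0.608, -0.032], [0.6072, -0.0754]] [ 0.5741 -0.0528  0.026 ] yaw -0.02 -0.034 -0.028 -0.018
screws [[0.5324, -0.109], [0.5371, 0.0068], [0.6186, 0.0043], [0.6139, -0.1126]] [ 0.5755 -0.0526  0.026 ] yaw -0.044 -0.03 -0.041 -0.04
pivot [[ 0.5738 -0.1047  0.059 ]] post [[ 0.6403 -0.0626  0.089 ]]
disc [[ 0.5764 -0.2888  0.02  ]] [[ 0.5721 -0.2841  0.028 ]]
barfar [[ 0.5881 -0.2999  0.06  ]] [[ 0.5623 -0.2685  0.06  ]]
counter [[0.5534, -0.3259, 0.016], [0.5357, -0.2513, 0.016], [0.5977, -0.2389, 0.016], [0.6239, -0.3087, 0.016]]
```

Call:
move_arm(moves=[0.12,0.035,-0.05,0,0,0.216,0.035,-0.1,0,0,0.216,0.035,-0.15,0,0,0.216,0.035,-0.15,0,0,0.216,0.035,-0.15,0,0,0.216,0.035,-0.15,0,0,0.216,0.035,-0.15,0,0,0.216,0.035,-0.15,0,0,0.216,0.035,-0.15,0,0,0.216,0.035,-0.196,0,0,0.216,0.035,-0.196,0,0,0.216,0.035,-0.196,0,0])

```text
clock: 3.05
tcp_pos: [0.665, -0.0253, 0.0723]
orientation: [-0.003, 0.0, 1.0, 0.0]
wrist_force: [-0.4, -0.7, -0.1]
finger_gap: 0.0
grip_force: 0.0
```

Call:
move_arm(moves=[0,-0.012,0,0,0,0,-0.022,0,0,0,0,-0.03,0,0,0,0,-0.038,0,0,0,0,-0.045,0,0,0,0,-0.051,0,0,0,0,-0.054,0,0,0,0,-0.054,0,0,0,0,-0.054,0,0,0])

```text
clock: 3.8
tcp_pos: [0.6677, -0.0809, 0.0731]
orientation: [-0.0, 0.001, 1.0, 0.0]
wrist_force: [0.1, -0.1, 0.4]
finger_gap: -0.0003
grip_force: 0.0
```

Call:
move_arm(moves=[0,0.01,0.04,0,0,0,0.01,0.08,0,0,-0.12,0.03,0.1,-0.5,0.085,-0.238,0.056,0.107,-1.439,0.085,-0.238,0.056,0.107,-1.439,0.085,-0.238,0.056,0.107,-1.439,0.085,-0.238,0.056,0.107,-1.439,0.085,-0.238,0.056,0.107,-1.439,0.085,-0.238,0.056,0.107,-1.439,0.085,-0.238,0.056,0.107,-1.439,0.085,-0.238,0.056,0.107,-1.439,0.085,-0.238,0.056,0.107,-1.439,0.085])

```text
clock: 4.8
tcp_pos: [0.4295, -0.0242, 0.1806]
orientation: [0.0, 0.588, 0.809, 0.0]
wrist_force: [-0.0, 0.1, 0.0]
finger_gap: 0.0853
grip_force: 0.0
```

Call:
move_arm(moves=[0,0,0,-0.1,0.085,0,0,0,-0.18,0.085,0,0,0,-0.18,0.085,0,0,0,-0.18,0.085])

```text
clock: 5.13
tcp_pos: [0.4297, -0.0243, 0.1803]
orientation: [-0.0, 0.655, 0.755, -0.0]
wrist_force: [0.1, 0.3, 0.4]
finger_gap: 0.085
grip_force: 0.0
```

Run:
```python
from h import *
c=cam('wrist'); save(c,'w3.png'); np.save('w3.npy',c,allow_pickle=True); t=cam('top'); np.save('t3.npy',t,allow_pickle=True)
s=env.get_state(); print({k:np.round(v,4) for k,v in s.items() if k in('clock','tcp_pos','orientation','joint_pos')})
q=s['orientation']; print('yaw x',2*np.arctan2(q[2],q[1]))
```

```text
{'clock': np.float64(5.2333), 'joint_pos': array([-0.2436,  0.0644, -0.41  ,  1.0964, -0.    ,  1.1859]), 'tcp_pos': array([ 0.4298, -0.0244,  0.1803]), 'orientation': array([-0.    ,  0.6554,  0.7552, -0.    ])}
yaw x 1.7120659786847419
```

View pics/w3.png

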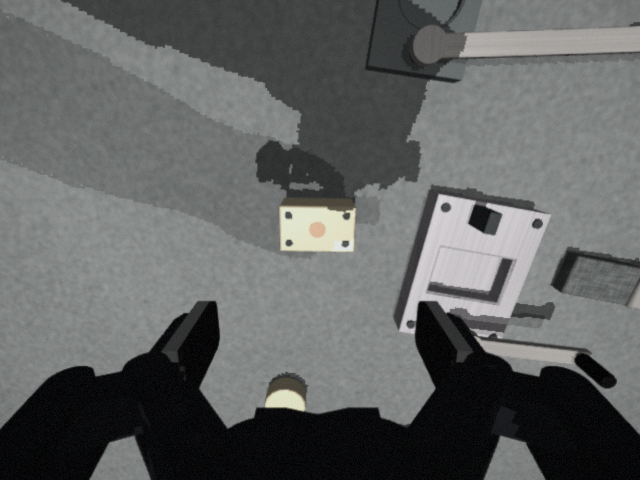

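Run:
```python
from h import *
c=np.load('w3.npy',allow_pickle=True).item()
print(onz(c,[(317.5,230)],.04).round(4))
P=onz(c,[(288,215),(345.5,216),(345,243.5),(288.5,243)],.04); print(P[:,:2].round(4).tolist(),P.mean(0).round(4),np.arctan2(*(P[1]-P[0])[1::-1]),np.arctan2(*(P[2]-P[3])[1::-1]))
C=onz(c,[(440,249),(513,264),(499,304),(428,287)],.026);print('pocket',C[:,:2].round(4).tolist(),C.mean(0).round(4))
S=onz(c,[(446,208),(538,224),(410,324)],.026);print('screws',S[:,:2].round(4).tolist(),'centre',(S[1]+S[2])/2)
```

```text
[[ 0.4301 -0.0255  0.04  ]]
[[0.4041, -0.0162], [0.4514, -0.0103], [0.4549, -0.034], [0.4073, -0.0403]] [ 0.4294 -0.0252  0.04  ] 0.12394537988312702 0.13244199624064806
pocket [[0.5419, -0.0314], [0.6105, -0.0361], [0.61, -0.0769], [0.5401, -0.0693]] [ 0.5756 -0.0534  0.026 ]
screws [[0.5377, 0.0058], [0.6202, 0.0031], [0.5322, -0.1098]] centre [ 0.57618305 -0.05338474  0.026     ]
```

Call:
move_arm(moves=[0,-0.001,-0.04,-0.01,0.085,0,-0.001,-0.08,-0.01,0.085,0,-0.001,-0.12,-0.01,0.085,0,-0.001,-0.154,-0.01,0.085,0,-0.001,-0.154,-0.01,0.085,0,-0.001,-0.154,-0.01,0.085,0,-0.001,-0.154,-0.01,0.05,0,-0.001,-0.154,-0.01,0.05,0,-0.001,-0.154,-0.01,0.05,0,-0.001,-0.154,-0.01,0.05,0,-0.001,-0.154,-0.01,0.05], newtons=50)

```text
clock: 6.15
tcp_pos: [0.4323, -0.0261, 0.0289]
orientation: [0.002, 0.66, 0.751, 0.001]
wrist_force: [-0.0, 0.5, 7.3]
finger_gap: 0.0625
grip_force: 55.7
```

Call:
move_arm(moves=[0,0,0.02,0,0.05,0,0,0.045,0,0.05,0.04,-0.008,0.045,-0.08,0.05,0.08,-0.016,0.045,-0.165,0.05,0.12,-0.024,0.045,-0.165,0.05,0.146,-0.028,0.045,-0.165,0.05,0.146,-0.028,0.045,-0.165,0.05,0.146,-0.028,0.045,-0.165,0.05,0.146,-0.028,0.045,-0.165,0.05])

```text
clock: 6.9
tcp_pos: [0.5751, -0.0534, 0.0717]
orientation: [-0.0, 0.72, 0.694, -0.0]
wrist_force: [-0.5, -0.6, -1.4]
finger_gap: 0.0631
grip_force: 35.7
```

Run:
```python
from h import *
c=cam('wrist'); np.save('w4.npy',c,allow_pickle=True)
s=env.get_state(); print({k:np.round(v,4) for k,v in s.items() if k in('clock','tcp_pos','orientation','wrist_force','finger_gap','grip_force')})
q=s['orientation']; print('close yaw',2*np.arctan2(q[2],q[1])-np.pi/2)
cv2.imwrite('pics/w4c.png',cv2.resize(c['pixels'][180:400,180:480,::-1],None,fx=2.6,fy=2.6,interpolation=cv2.INTER_CUBIC))
```

```text
{'clock': np.float64(6.95), 'tcp_pos': array([ 0.5746, -0.0532,  0.0716]), 'orientation': array([-5.000e-04,  7.196e-01,  6.943e-01, -3.000e-04]), 'wrist_force': array([-0.1779, -0.638 , -2.1213]), 'grip_force': np.float64(35.7194), 'finger_gap': np.float64(0.0634)}
close yaw -0.03576910403184508
```

View pics/w4c.png

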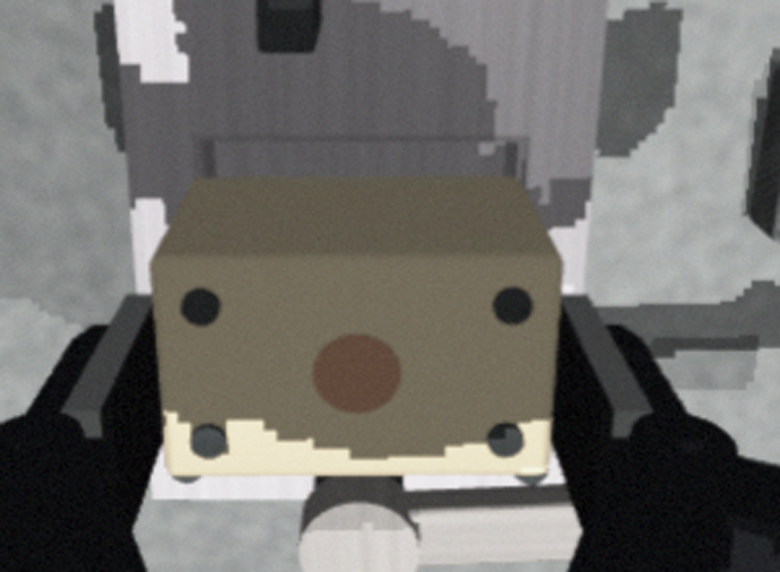

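Run:
```python
from h import *
c=np.load('w4.npy',allow_pickle=True).item()
def cr(l): return (np.array(l,float)+.5)/2.6-.5+[180,180]
for n,l,z in [('bot',[(197,181),(518,181)],.043),('top',[(152,257),(562,257),(548,474),(170,474)],.083),('dots',[(201,306),(513,306),(505,440),(208,440)],.083),('mark',[(357,373)],.083),('pock',[(204,138),(528,138)],.026)]:
    P=onz(c,cr(l),z);print(n,P[:,:2].round(4).tolist(),P.mean(0).round(4))
```

```text
bot [[0.5443, -0.0324], [0.6069, -0.0346]] [ 0.5756 -0.0335  0.043 ]
top [[0.5446, -0.0308], [0.6066, -0.033], [0.6055, -0.0716], [0.5435, -0.0695]] [ 0.575  -0.0512  0.083 ]
dots [[0.5513, -0.0393], [0.5993, -0.041], [0.5984, -0.0649], [0.5503, -0.0632]] [ 0.5748 -0.0521  0.083 ]
mark [[0.5749, -0.0518]] [ 0.5749 -0.0518  0.083 ]
pock [[0.5432, -0.0285], [0.6119, -0.031]] [ 0.5775 -0.0297  0.026 ]
```

Call:
move_arm(moves=[0.001,0,-0.01,0,0.05,0.001,0,-0.016,0,0.05,0.001,0,-0.02,0,0.05,0.001,0,-0.024,0,0.05,0.001,0,-0.026,0,0.05,0.001,0,-0.026,0,0.05])

```text
clock: 7.45
tcp_pos: [0.5763, -0.0534, 0.0446]
orientation: [-0.001, 0.72, 0.694, -0.0]
wrist_force: [-0.2, -0.3, -1.3]
finger_gap: 0.0628
grip_force: 61.6
```

Call:
move_arm(moves=[0,0,-0.003,0,0.05,0,0,-0.006,0,0.05,0,0,-0.007,0,0.05,0,0,-0.007,0,0.05])

```text
clock: 7.78
tcp_pos: [0.5767, -0.0535, 0.038]
orientation: [-0.0, 0.72, 0.694, -0.0]
wrist_force: [0.1, -0.8, -1.4]
finger_gap: 0.0623
grip_force: 61.6
```

Call:
move_arm(moves=[0,0,0,0,0.08,0,0,0,0,0.08,0,0,0,0,0.08,0,0,0.03,0,0.08,0,0,0.06,0,0.08,0,0,0.06,0,0,0,0,0.06,0,0,0,0,0.06,0,0,0,0,0.06,0,0,0,0,0.06,0,0,0,0,0.03,0,0,0,0,0.03,0,0])

```text
clock: 8.78
tcp_pos: [0.5737, -0.0529, 0.0637]
orientation: [-0.003, 0.72, 0.694, -0.002]
wrist_force: [-0.1, -0.3, -0.9]
finger_gap: 0.0002
grip_force: 0.0
```

Call:
move_arm(moves=[0,0,-0.005,0,0,0,0,-0.008,0,0,0,0,-0.011,0,0,0,0,-0.013,0,0,0,0,-0.015,0,0])

```text
clock: 9.2
tcp_pos: [0.5774, -0.0537, 0.0559]
orientation: [0.001, 0.72, 0.694, 0.0]
wrist_force: [-10.0, 2.0, 31.0]
finger_gap: -0.0001
grip_force: 15.3
```

Call:
move_arm(moves=[0,0,0.04,0,0.04,0,0,0.08,0.1,0.04,0.03,-0.012,0.09,0.5,0.04,0.06,-0.025,0.09,1.0,0.04,0.097,-0.048,0.09,1.605,0.04,0.097,-0.048,0.09,1.605,0.04,0.097,-0.048,0.09,1.605,0.04,0.097,-0.048,0.09,1.605,0.04,0.097,-0.048,0.09,1.605,0.04,0.097,-0.048,0.09,1.605,0.04,0.097,-0.048,0.09,1.605,0.04,0.097,-0.048,0.09,1.605,0.04])

```text
clock: 10.2
tcp_pos: [0.6742, -0.1017, 0.1439]
orientation: [0.0, 0.125, 0.992, 0.0]
wrist_force: [0.6, 0.1, -0.3]
finger_gap: 0.0399
grip_force: 0.0
```

Call:
move_arm(moves=[0,0,0,0.12,0.04,0,0,0,0.35,0.04,0,0,0,0.35,0.04,0,0,0,0.35,0.04])

```text
clock: 10.53
tcp_pos: [0.6742, -0.1017, 0.1439]
orientation: [0.0, -0.048, 0.999, -0.0]
wrist_force: [0.1, -1.2, 1.1]
finger_gap: 0.0398
grip_force: 0.0
```

Run:
```python
from h import *
c=np.load('w3.npy',allow_pickle=True).item()
print(onz(c,[(606,379)],.089).round(4),onz(c,[(583,360)],.059).round(4))
c=cam('wrist'); save(c,'w5.png'); np.save('w5.npy',c,allow_pickle=True)
s=env.get_state(); print({k:np.round(v,4) for k,v in s.items() if k in('clock','tcp_pos','orientation','wrist_force','finger_gap','joint_pos')})
q=s['orientation']; print('close yaw',2*np.arctan2(q[2],q[1])-np.pi/2)
```

```text
[[ 0.6696 -0.1003  0.089 ]] [[ 0.676  -0.1044  0.059 ]]
{'clock': np.float64(10.5833), 'joint_pos': array([-2.6730e-01,  5.5870e-01,  1.8850e-01,  1.1999e+00,  1.0000e-04,
       -3.5830e-01]), 'tcp_pos': array([ 0.6742, -0.1016,  0.1438]), 'orientation': array([ 4.00e-04, -4.55e-02,  9.99e-01, -1.00e-04]), 'wrist_force': array([-0.2164,  0.1701, -0.1428]), 'finger_gap': np.float64(0.0399)}
close yaw 1.661816344482952
```

View pics/w5.png

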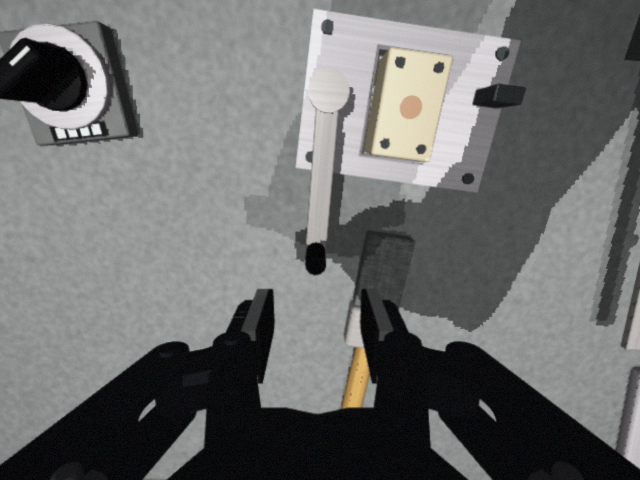

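Run:
```python
from h import *
c=np.load('w5.npy',allow_pickle=True).item()
print('post',onz(c,[(316,263)],.089).round(4),'base',onz(c,[(316,249)],.059).round(4),'piv',onz(c,[(328,90)],.06).round(4))
print('stop top',onz(c,[(474,98),(480,88),(522,85),(525,98)],.059).round(4).tolist())
P=onz(c,[(400,62),(439,67.5),(421,149),(385,143)],.048);print('block',P.mean(0),P[:,:2].round(4).tolist())
o=cam('top');
```

```text
post [[ 0.6712 -0.1029  0.089 ]] base [[ 0.6727 -0.1028  0.059 ]] piv [[ 0.573  -0.1052  0.06  ]]
stop top [[0.5692, -0.0183, 0.059], [0.5636, -0.0161, 0.059], [0.5598, 0.0079, 0.059], [0.5665, 0.0116, 0.059]]
block [ 0.57640835 -0.05187039  0.048     ] [[0.5521, -0.0631], [0.5529, -0.039], [0.6011, -0.0407], [0.5996, -0.0647]]
```

Call:
move_arm(moves=[-0.001,-0.001,-0.03,-0.06,0.04,-0.001,-0.001,-0.064,-0.06,0.04,-0.001,-0.001,-0.064,-0.06,0.04,-0.001,-0.001,-0.064,-0.06,0,-0.001,-0.001,-0.064,-0.06,0,-0.001,-0.001,-0.064,-0.06,0,-0.001,-0.001,-0.064,-0.06,0,-0.001,-0.001,-0.064,-0.06,0], newtons=30)

```text
clock: 11.3
tcp_pos: [0.6739, -0.1029, 0.0812]
orientation: [0.001, -0.016, 1.0, -0.0]
wrist_force: [-0.8, -0.2, 1.9]
finger_gap: 0.0111
grip_force: 29.7
```

Call:
move_arm(moves=[-0.001,0.012,0,0.117,0,-0.003,0.023,0,0.233,0,-0.007,0.034,0,0.35,0,-0.012,0.045,0,0.466,0,-0.018,0.055,0,0.583,0,-0.025,0.064,0,0.7,0,-0.033,0.072,0,0.816,0,-0.042,0.08,0,0.933,0,-0.052,0.086,0,1.05,0,-0.0625,0.091,0,1.166,0,-0.0735,0.0945,0,1.283,0,-0.085,0.097,0,1.4,0])

```text
clock: 12.3
tcp_pos: [0.5892, -0.0054, 0.0812]
orientation: [0.001, -0.659, 0.752, -0.002]
wrist_force: [1.1, -1.8, 2.0]
finger_gap: 0.0115
grip_force: 29.8
```

Call:
move_arm(moves=[-0.006,0.001,0,0.06,0,-0.012,0.001,0,0.1,0,-0.014,0.001,0,0.1,0,-0.016,0.001,0,0.1,0,-0.016,0.001,0,0.1,0])

```text
clock: 12.72
tcp_pos: [0.5774, -0.0044, 0.0814]
orientation: [0.004, -0.694, 0.72, -0.004]
wrist_force: [10.8, 2.3, -6.2]
finger_gap: 0.0113
grip_force: 29.6
```

Call:
move_arm(moves=[0.004,0,0,0,0.045,0.004,0,0,0,0.045,0.004,0,0.001,0,0.045,0.004,0,0.04,0,0.045,0.004,0,0.08,0,0.045,-0.05,-0.06,0.1,0,0.075,-0.1,-0.14,0.1,0,0.075,-0.148,-0.223,0.09,0,0.075,-0.148,-0.223,0.09,0,0.075,-0.148,-0.223,0.09,0,0.075,-0.148,-0.223,0.09,0,0.075,-0.148,-0.223,0.09,0,0.075])

```text
clock: 13.72
tcp_pos: [0.4214, -0.2302, 0.1697]
orientation: [-0.001, -0.693, 0.721, -0.0]
wrist_force: [-0.0, 0.0, -0.2]
finger_gap: 0.075
grip_force: 0.0
```

Run:
```python
from h import *
c=cam('wrist'); save(c,'w6.png'); np.save('w6.npy',c,allow_pickle=True)
t=cam('top'); np.save('t6.npy',t,allow_pickle=True)
s=env.get_state(); print({k:np.round(v,4) for k,v in s.items() if k in('clock','tcp_pos','orientation','wrist_force','finger_gap','joint_pos')})
g=cv2.cvtColor(t['pixels'],cv2.COLOR_RGB2GRAY); im=t['pixels'].astype(int)
m=((g>160)).astype(np.uint8); 
for k in cv2.findContours(m,0,2)[0]:
    a=cv2.contourArea(k)
    if 80<a<700:
        (u,v),r=cv2.minEnclosingCircle(k); print('top',(round(u,1),round(v,1)),round(r,1),onz(t,[(u,v)],.022)[0].round(4))
g=cv2.cvtColor(c['pixels'],cv2.COLOR_RGB2GRAY); m=(g>150).astype(np.uint8)
for k in cv2.findContours(m,0,2)[0]:
    if cv2.contourArea(k)>400:
        P=onz(c,k[:,0].astype(float),.022); (x,y),r=cv2.minEnclosingCircle((P[:,:2]*1000).astype(np.float32)); print('w',k[:,0].mean(0).round(),round(x,1),round(y,1),round(r,1))
```

```text
{'clock': np.float64(13.8167), 'joint_pos': array([-6.6620e-01,  1.6640e-01, -3.1980e-01,  1.0847e+00, -1.0000e-03,
       -2.1938e+00]), 'tcp_pos': array([ 0.4218, -0.2302,  0.1697]), 'orientation': array([-5.000e-04, -6.917e-01,  7.222e-01, -1.000e-04]), 'wrist_force': array([-0.8184,  0.4019,  0.1097]), 'finger_gap': np.float64(0.0754)}
top (432.5, 303.8) 7.6 [ 0.424  -0.2285  0.022 ]
top (364.5, 254.0) 7.6 [ 0.5593 -0.0529  0.022 ]
top (452.3, 243.2) 13.1 [ 0.5839 -0.2881  0.022 ]
top (296.0, 252.5) 32.9 [0.5668 0.1308 0.022 ]
top (286.0, 202.0) 13.6 [0.7054 0.1565 0.022 ]
top (360.0, 182.5) 8.1 [ 0.7552 -0.0459  0.022 ]
w [147. 446.] 603.4 6.1 30.3
w [114. 352.] 609.0 -116.3 31.9
w [313. 226.] 423.8 -228.6 21.4
w [121. 167.] 581.6 -287.7 34.9
w [284.  36.] 438.4 -374.4 21.6
```

View pics/w6.png

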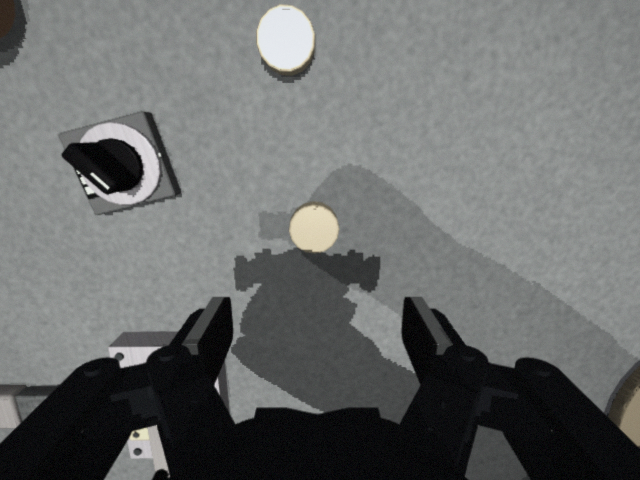

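Call:
move_arm(moves=[0.002,0.0015,-0.04,0,0.075,0.002,0.0015,-0.08,0,0.075,0.002,0.0015,-0.12,0,0.075,0.002,0.0015,-0.152,0,0.075,0.002,0.0015,-0.152,0,0.075,0.002,0.0015,-0.152,0,0.075,0.002,0.0015,-0.152,0,0.02,0.002,0.0015,-0.152,0,0.02,0.002,0.0015,-0.152,0,0.02,0.002,0.0015,-0.152,0,0.02,0.002,0.0015,-0.152,0,0.02], newtons=40)

```text
clock: 14.73
tcp_pos: [0.4278, -0.2272, 0.0202]
orientation: [0.0, -0.694, 0.72, -0.002]
wrist_force: [-0.8, 0.9, 7.2]
finger_gap: 0.0421
grip_force: 39.4
```

Call:
move_arm(moves=[0,0,0.02,0,0.02,0,0.01,0.045,0,0.02,-0.01,0.05,0.045,0,0.02,-0.02,0.09,0.045,0,0.02,-0.02,0.13,0.045,0,0.02,-0.02,0.17,0.045,0,0.02,-0.02,0.21,0.045,0,0.02,-0.02,0.25,0.045,0,0.02,-0.02,0.29,0.045,0,0.02,-0.02,0.33,0.045,0,0.02,-0.02,0.37,0.045,0,0.02,-0.02,0.41,0.045,0,0.02])

```text
clock: 15.73
tcp_pos: [0.4068, 0.1863, 0.0643]
orientation: [0.002, -0.694, 0.72, -0.001]
wrist_force: [0.7, -1.0, -0.6]
finger_gap: 0.0414
grip_force: 40.9
```

Call:
move_arm(moves=[0.01,0.03,0,0,0.02,0.03,0.06,0,0,0.02,0.05,0.1,0,0,0.02,0.083,0.142,0,0,0.02,0.083,0.142,0,0,0.02,0.083,0.142,0,0,0.02,0.083,0.142,0,0,0.02,0.083,0.142,0,0,0.02])

```text
clock: 16.4
tcp_pos: [0.4883, 0.3253, 0.0629]
orientation: [-0.0, -0.694, 0.72, 0.0]
wrist_force: [-0.8, -0.9, -0.7]
finger_gap: 0.0416
grip_force: 40.9
```

Run:
```python
from h import *
c=cam('wrist'); np.save('w7.npy',c,allow_pickle=True)
s=env.get_state(); print({k:np.round(v,4) for k,v in s.items() if k in('clock','tcp_pos','orientation','wrist_force','finger_gap','grip_force','joint_pos')})
cv2.imwrite('pics/w7c.png',cv2.resize(c['pixels'][130:400,180:480,::-1],None,fx=2.2,fy=2.2,interpolation=cv2.INTER_CUBIC))
```

```text
{'clock': np.float64(16.45), 'joint_pos': array([ 4.506e-01,  4.443e-01, -2.120e-01,  9.152e-01, -1.000e-04,
       -1.082e+00]), 'tcp_pos': array([0.4881, 0.325 , 0.0628]), 'orientation': array([-4.000e-04, -6.935e-01,  7.205e-01,  1.000e-04]), 'wrist_force': array([-0.2615,  0.0646,  0.115 ]), 'grip_force': np.float64(40.8806), 'finger_gap': np.float64(0.0418)}
```

View pics/w7c.png

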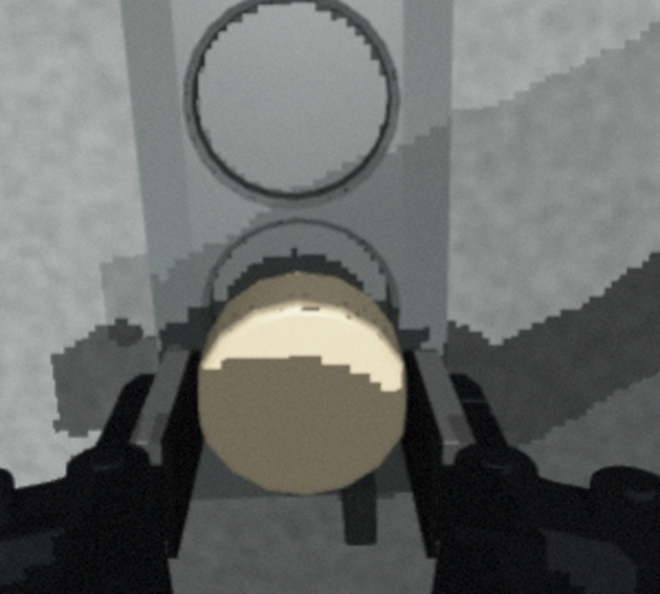

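Run:
```python
from h import *
c=np.load('w7.npy',allow_pickle=True).item()
def cr(l): return (np.array(l,float)+.5)/2.2-.5+[180,130]
print('well2',onz(c,cr([(292,98),(184,98),(400,98),(292,-5),(292,205)]),.018).round(4).tolist())
print('well3 top',onz(c,cr([(302,219)]),.018).round(4))
print('plug',onz(c,cr([(302,398),(302,302),(302,494),(198,395),(406,395)]),.065).round(4).tolist())
print('tray sides',onz(c,cr([(123,0),(452,0),(158,325),(442,325)]),.018).round(4).tolist())
```

```text
well2 [[0.4881, 0.2686, 0.018], [0.5137, 0.2677, 0.018], [0.4625, 0.2696, 0.018], [0.4871, 0.2455, 0.018], [0.4892, 0.2948, 0.018]]
well3 top [[0.4868 0.2985 0.018 ]]
plug [[0.4878, 0.3222, 0.065], [0.487, 0.3018, 0.065], [0.4886, 0.3445, 0.065], [0.5083, 0.3208, 0.065], [0.4671, 0.3223, 0.065]]
tray sides [[0.5256, 0.2452, 0.018], [0.4507, 0.248, 0.018], [0.5254, 0.3257, 0.018], [0.4515, 0.3285, 0.018]]
```

Call:
move_arm(moves=[0,0.001,-0.015,0,0.02,0,0.001,-0.022,0,0.02,0,0.001,-0.028,0,0.02,0,0.001,-0.032,0,0.02,0,0.001,-0.032,0,0.02])

```text
clock: 16.87
tcp_pos: [0.4881, 0.3261, 0.0294]
orientation: [-0.001, -0.693, 0.72, 0.0]
wrist_force: [-0.3, -0.7, -0.4]
finger_gap: 0.0417
grip_force: 40.9
```

Call:
move_arm(moves=[0,0,0,0,0.07,0,0,0,0,0.07,0,0,0,0,0.07,0,0,0.03,0,0.07,0,0,0.07,0,0.07,-0.02,-0.03,0.11,0,0.07,-0.05,-0.06,0.14,0,0.07,-0.05,-0.06,0.14,0,0.07])

```text
clock: 17.53
tcp_pos: [0.4385, 0.266, 0.174]
orientation: [0.001, -0.694, 0.72, -0.001]
wrist_force: [0.4, -0.2, -0.9]
finger_gap: 0.0698
grip_force: 0.0
```

```bash
cat > chk.py <<'E'
from h import *
import sys
c=cam('wrist'); n=sys.argv[1]; save(c,n+'.png'); np.save(n+'.npy',c,allow_pickle=True)
s=env.get_state(); print({k:np.round(v,4).tolist() for k,v in s.items() if k in('clock','tcp_pos','joint_pos')})
g=cv2.cvtColor(c['pixels'],cv2.COLOR_RGB2GRAY); m=(g>150).astype(np.uint8)
for k in cv2.findContours(m,0,2)[0]:
    if cv2.contourArea(k)>300:
      for z in(.022,.03):
        P=onz(c,k[:,0].astype(float),z); (x,y),r=cv2.minEnclosingCircle((P[:,:2]*1000).astype(np.float32)); print('w',z,k[:,0].mean(0).round(),round(x,1),round(y,1),round(r,1))
E
python3 chk.py w8
```

```text
{'clock': 17.5833, 'joint_pos': [0.3881, 0.2169, -0.2413, 1.109, -0.0008, -1.1447], 'tcp_pos': [0.4373, 0.2649, 0.1756]}
w 0.022 [482. 456.] 263.5 523.5 42.7
w 0.03 [482. 456.] 268.3 514.1 41.5
w 0.022 [307. 387.] 445.1 434.5 95.6
w 0.03 [307. 387.] 444.8 427.6 92.9
w 0.022 [ 14. 354.] 741.7 377.9 28.7
w 0.03 [ 14. 354.] 733.1 372.6 27.9
w 0.022 [585. 349.] 217.7 404.5 87.4
w 0.03 [585. 349.] 223.7 398.5 84.9
w 0.022 [ 67. 250.] 640.0 297.3 181.0
w 0.03 [ 67. 250.] 634.2 294.3 175.9
w 0.022 [257.  97.] 482.9 162.5 20.3
w 0.03 [257.  97.] 481.6 163.3 19.7
w 0.022 [440.  48.] 350.6 162.8 122.0
w 0.03 [440.  48.] 353.0 163.5 118.6
w 0.022 [162.  55.] 558.9 149.4 115.0
w 0.03 [162.  55.] 555.4 150.5 111.8
```

View pics/w8.png

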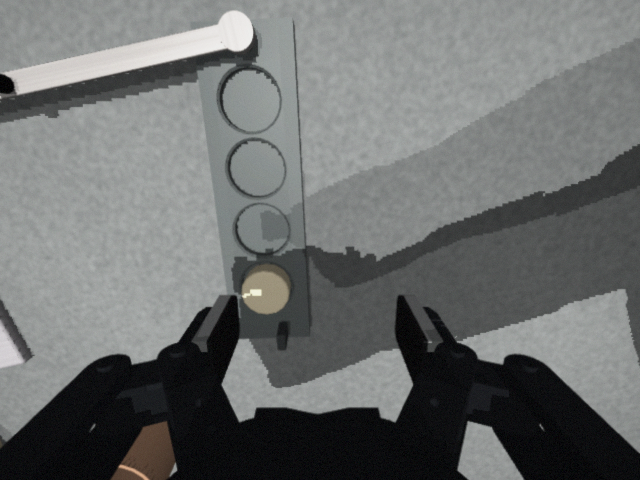

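Call:
move_arm(moves=[-0.01,-0.04,0,0,0.075,-0.02,-0.08,0,0,0.075,-0.03,-0.12,0,0,0.075,-0.03,-0.16,0,0,0.075,-0.03,-0.2,0,0,0.075,-0.03,-0.24,0,0,0.075,-0.03,-0.28,0,0,0.075,-0.03,-0.32,0,0,0.075,-0.03,-0.36,0,0,0.075,-0.02,-0.4,0,0,0.075,-0.02,-0.44,0,0,0.075,-0.01,-0.48,0,0,0.075])

```text
clock: 18.58
tcp_pos: [0.428, -0.215, 0.1707]
orientation: [-0.0, -0.693, 0.721, -0.0]
wrist_force: [0.5, 0.6, 0.1]
finger_gap: 0.075
grip_force: 0.0
```

Call:
move_arm(moves=[0.01,-0.04,0,0,0.075,0.011,-0.08,0,0,0.075,0.011,-0.12,0,0,0.075,0.011,-0.16,-0.02,0,0.075,0.011,-0.16,-0.02,0,0.075,0.011,-0.16,-0.02,0,0.075])

```text
clock: 19.08
tcp_pos: [0.4391, -0.3747, 0.1486]
orientation: [0.0, -0.693, 0.721, 0.001]
wrist_force: [-0.1, -0.2, -0.1]
finger_gap: 0.0753
grip_force: 0.0
```

```bash
python3 chk.py w9
python3 - <<'E'
from h import *
c=np.load('w8.npy',allow_pickle=True).item()
print('plug in well',onz(c,[(266,289),(242,289),(291,289),(266,264),(266,314)],.03).round(4).tolist())
E
```

```text
{'clock': 19.1333, 'joint_pos': [-0.8435, 0.3584, -0.1137, 1.1011, 0.0003, -2.3751], 'tcp_pos': [0.4393, -0.3732, 0.1494]}
w 0.022 [148. 317.] 584.0 -299.3 32.2
w 0.03 [148. 317.] 579.4 -304.0 31.2
w 0.022 [320. 230.] 438.5 -374.9 21.3
w 0.03 [320. 230.] 438.4 -377.2 20.7
plug in well [[0.4865, 0.321, 0.03], [0.5081, 0.3202, 0.03], [0.464, 0.3218, 0.03], [0.4845, 0.2969, 0.03], [0.4886, 0.3462, 0.03]]
```

Call:
move_arm(moves=[-0.0005,0,-0.04,0,0.075,-0.0005,0,-0.08,0,0.075,-0.0005,0,-0.11,0,0.075,-0.0005,0,-0.132,0,0.075,-0.0005,0,-0.132,0,0.075,-0.0005,0,-0.132,0,0.02,-0.0005,0,-0.132,0,0.02,-0.0005,0,-0.132,0,0.02,-0.0005,0,-0.132,0,0.02,-0.0005,0,-0.132,0,0.02])

```text
clock: 19.97
tcp_pos: [0.4411, -0.3741, 0.0212]
orientation: [0.0, -0.694, 0.72, -0.002]
wrist_force: [0.2, 2.3, 7.1]
finger_gap: 0.0416
grip_force: 40.6
```

Call:
move_arm(moves=[0,0,0.02,0,0.02,-0.01,0.02,0.045,0,0.02,-0.02,0.06,0.045,0,0.02,-0.03,0.1,0.045,0,0.02,-0.035,0.14,0.045,0,0.02,-0.035,0.18,0.045,0,0.02,-0.035,0.22,0.045,0,0.02,-0.035,0.26,0.045,0,0.02,-0.035,0.3,0.045,0,0.02,-0.035,0.34,0.045,0,0.02,-0.035,0.38,0.045,0,0.02,-0.035,0.42,0.045,0,0.02])

```text
clock: 20.97
tcp_pos: [0.4052, 0.0486, 0.0649]
orientation: [0.001, -0.694, 0.72, -0.001]
wrist_force: [0.9, 0.3, -1.0]
finger_gap: 0.0414
grip_force: 40.8
```

Call:
move_arm(moves=[0,0.04,0,0,0.02,0,0.08,0,0,0.02,0.01,0.12,0,0,0.02,0.03,0.155,0,0,0.02,0.05,0.19,0,0,0.02,0.084,0.226,0,0,0.02,0.084,0.226,0,0,0.02,0.084,0.226,0,0,0.02,0.084,0.226,0,0,0.02,0.084,0.226,0,0,0.02])

```text
clock: 21.8
tcp_pos: [0.4874, 0.2719, 0.0636]
orientation: [-0.001, -0.693, 0.72, 0.0]
wrist_force: [-0.5, -0.3, -0.5]
finger_gap: 0.0412
grip_force: 40.8
```

Run:
```python
from h import *
c=cam('wrist'); np.save('w10.npy',c,allow_pickle=True)
s=env.get_state(); print({k:np.round(v,4) for k,v in s.items() if k in('clock','tcp_pos','wrist_force','finger_gap','grip_force')})
cv2.imwrite('pics/w10c.png',cv2.resize(c['pixels'][130:400,180:480,::-1],None,fx=2.2,fy=2.2,interpolation=cv2.INTER_CUBIC))
```

```text
{'clock': np.float64(21.85), 'tcp_pos': array([0.4873, 0.2717, 0.0636]), 'wrist_force': array([-0.5214, -0.8368,  0.094 ]), 'grip_force': np.float64(40.8133), 'finger_gap': np.float64(0.0415)}
```

View pics/w10c.png

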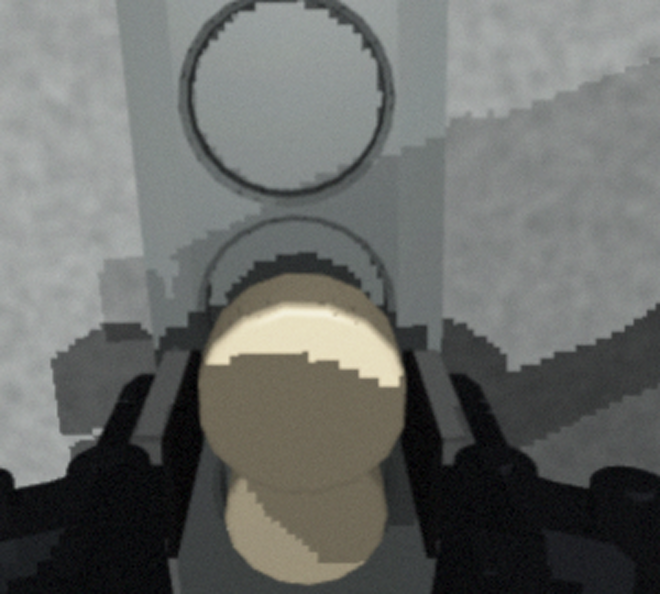

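Call:
move_arm(moves=[0.001,0.0005,-0.015,0,0.02,0.001,0.0005,-0.022,0,0.02,0.001,0.0005,-0.028,0,0.02,0.001,0.0005,-0.033,0,0.02,0.001,0.0005,-0.033,0,0.02])

```text
clock: 22.27
tcp_pos: [0.4888, 0.2727, 0.0297]
orientation: [-0.001, -0.693, 0.721, 0.0]
wrist_force: [0.0, -1.3, -0.9]
finger_gap: 0.0416
grip_force: 40.8
```

Call:
move_arm(moves=[0,0,0,0,0.07,0,0,0,0,0.07,0,0,0,0,0.07,0,0,0.03,0,0.07,0,0,0.07,0,0.07,0,-0.02,0.1,-0.12,0.04,0.04,-0.05,0.11,-0.24,0.04,0.08,-0.08,0.11,-0.36,0.04,0.12,-0.1,0.11,-0.48,0.04,0.165,-0.122,0.11,-0.6,0.04,0.165,-0.122,0.11,-0.72,0.04,0.165,-0.122,0.11,-0.84,0.04])

```text
clock: 23.27
tcp_pos: [0.6598, 0.1477, 0.14]
orientation: [0.002, -0.335, 0.942, -0.001]
wrist_force: [-0.4, -0.0, -0.9]
finger_gap: 0.0402
grip_force: 0.0
```

Call:
move_arm(moves=[0,0,0,-0.12,0.04,0,0,0,-0.24,0.04,0,0,0,-0.36,0.04,0,0,0,-0.48,0.04,0,0,0,-0.51,0.04,0,0,0,-0.51,0.04])

```text
clock: 23.77
tcp_pos: [0.6545, 0.1515, 0.1405]
orientation: [0.0, -0.091, 0.996, 0.0]
wrist_force: [-0.0, -0.5, 0.0]
finger_gap: 0.0396
grip_force: 0.0
```

```bash
python3 chk.py w11 | head -1;  python3 - <<'E'
from h import *
q=env.get_state()['orientation']; print('close yaw',2*np.arctan2(q[2],q[1])-np.pi/2)
E
```

```text
{'clock': 23.8167, 'joint_pos': [0.108, 0.5412, 0.1507, 1.1802, 0.0001, -0.0763], 'tcp_pos': [0.6545, 0.1515, 0.1405]}
close yaw 1.7550955826093761
```

View pics/w11.png

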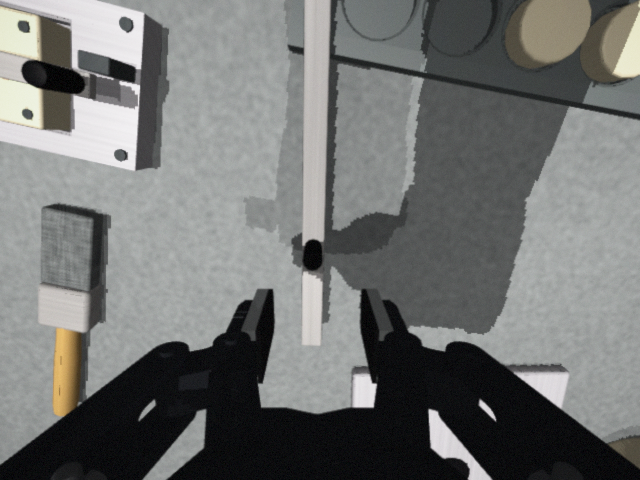

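Run:
```python
from h import *
c=np.load('w11.npy',allow_pickle=True).item()
print(onz(c,[(313,263)],.072).round(4),onz(c,[(313,247)],.04).round(4),onz(c,[(312,345),(317,40)],.04).round(4).tolist())
```

```text
[[0.6572 0.1491 0.072 ]] [[0.6572 0.1487 0.04  ]] [[0.7388, 0.1627, 0.04], [0.5259, 0.1274, 0.04]]
```

Call:
move_arm(moves=[0.002,-0.0025,-0.04,0,0.04,0.002,-0.0025,-0.082,0,0.04,0.002,-0.0025,-0.082,0,0.04,0.002,-0.0025,-0.082,0,0,0.002,-0.0025,-0.082,0,0,0.002,-0.0025,-0.082,0,0,0.002,-0.0025,-0.082,0,0,0.002,-0.0025,-0.082,0,0], newtons=30)

```text
clock: 24.48
tcp_pos: [0.6577, 0.1491, 0.0606]
orientation: [0.002, -0.092, 0.996, 0.0]
wrist_force: [-1.1, 0.4, 1.6]
finger_gap: 0.0116
grip_force: 30.0
```

Call:
move_arm(moves=[-0.0045,0.0195,0,0.117,0,-0.011,0.038,0,0.234,0,-0.02,0.056,0,0.351,0,-0.0305,0.0725,0,0.468,0,-0.043,0.088,0,0.585,0,-0.0575,0.102,0,0.702,0,-0.0735,0.1135,0,0.819,0,-0.0905,0.124,0,0.936,0,-0.109,0.1315,0,1.053,0,-0.128,0.1375,0,1.17,0])

```text
clock: 25.32
tcp_pos: [0.5294, 0.2875, 0.0606]
orientation: [0.002, -0.629, 0.778, -0.001]
wrist_force: [-0.9, -2.9, 3.2]
finger_gap: 0.0115
grip_force: 30.2
```

Call:
move_arm(moves=[-0.01,0.002,0,0.06,0,-0.02,0.0035,0,0.117,0,-0.03,0.0045,0,0.18,0,-0.04,0.0045,0,0.23,0,-0.043,0.0045,0,0.23,0,-0.045,0.0045,0,0.23,0,-0.045,0.0045,0,0.23,0])

```text
clock: 25.9
tcp_pos: [0.4885, 0.2923, 0.0607]
orientation: [-0.005, 0.711, -0.703, 0.003]
wrist_force: [9.1, 0.9, -5.2]
finger_gap: 0.0117
grip_force: 29.9
```

Call:
move_arm(moves=[0.003,0,0,0,0.04,0.003,0,0,0,0.04,0.003,0,0,0,0.04,0.003,0,0.04,0,0.04,0.003,0,0.08,0,0.04,0.003,-0.01,0.11,-0.12,0.05,0.003,-0.05,0.12,-0.24,0.05,0.003,-0.09,0.12,-0.36,0.05,0.003,-0.13,0.12,-0.48,0.05,0.003,-0.17,0.12,-0.6,0.05,0.003,-0.21,0.12,-0.72,0.05,0.003,-0.25,0.12,-0.84,0.05])

```text
clock: 26.9
tcp_pos: [0.4858, 0.0394, 0.1788]
orientation: [0.0, -0.361, 0.933, 0.0]
wrist_force: [-0.1, 0.9, 0.8]
finger_gap: 0.0501
grip_force: 0.0
```

Call:
move_arm(moves=[0.01,-0.04,0,-0.12,0.05,0.02,-0.08,0,-0.24,0.05,0.03,-0.12,0,-0.36,0.05,0.04,-0.16,0,-0.48,0.05,0.05,-0.2,0,-0.6,0.05,0.06,-0.24,0,-0.72,0.05,0.07,-0.28,0,-0.84,0.05,0.08,-0.31,0,-0.96,0.05,0.085,-0.325,0,-1.08,0.05,0.085,-0.325,0,-1.2,0.05,0.085,-0.325,0,-1.32,0.05,0.085,-0.325,0,-1.44,0.05])

```text
clock: 27.9
tcp_pos: [0.571, -0.2845, 0.1781]
orientation: [-0.0, 0.345, 0.939, 0.0]
wrist_force: [0.6, 0.3, 0.1]
finger_gap: 0.0501
grip_force: 0.0
```

```bash
cat > knob.py <<'E'
from h import *
c=cam('wrist'); t=cam('top'); np.save('wk.npy',c,allow_pickle=True); np.save('tk.npy',t,allow_pickle=True)
s=env.get_state(); print({k:np.round(v,4).tolist() for k,v in s.items() if k in('clock','tcp_pos','joint_pos')})
q=s['orientation']; print('close yaw',2*np.arctan2(q[2],q[1])-np.pi/2)
g=cv2.cvtColor(c['pixels'],cv2.COLOR_RGB2GRAY)
# white disc ring
d=proj(c,[[.578,-.285,.028]])[0]; print('predicted px',d)
m=(g>140).astype(np.uint8)
for k in cv2.findContours(m,0,2)[0]:
    a=cv2.contourArea(k)
    if a>60 and np.hypot(*(k[:,0].mean(0)-d))<90:
        h=cv2.convexHull(k); P=onz(c,h[:,0].astype(float),.028)[:,:2]*1000
        (x,y),r=cv2.minEnclosingCircle(P.astype(np.float32)); print('disc',a,k[:,0].mean(0).round(),round(x,1),round(y,1),round(r,1))
# black bar
m=((g<45)).astype(np.uint8); m[300:]=0
for k in cv2.findContours(m,0,2)[0]:
    a=cv2.contourArea(k)
    if a>80:
        P=onz(c,k[:,0].astype(float),.06)[:,:2]*1000; print('dark',a,k[:,0].mean(0).round(),cv2.minAreaRect(P.astype(np.float32)))
E
python3 knob.py
python3 - <<'E'
from h import *
c=np.load('w6.npy',allow_pickle=True).item()
P=onz(c,[(58,134),(150,111),(181,195),(97,215)],.016);print('w6 counter',P[:,:2].round(4).tolist(),P.mean(0).round(4))
print('disc',onz(c,[(118,164)],.028).round(4),'bar',onz(c,[(66,146),(112,186)],.06).round(4).tolist())
E
```

```text
{'clock': 28.0, 'joint_pos': [-0.5874, 0.4579, 0.11, 1.2237, 0.0002, 0.1102], 'tcp_pos': [0.5711, -0.284, 0.1783]}
close yaw 0.8732208553807501
predicted px [322.22519753 232.41011702]
disc 681.5 [345. 248.] 595.5 -282.3 23.8
disc 151760.0 [340. 212.] 635.6 -316.8 333.2
dark 1713.0 [321. 240.] ((573.0741577148438, -286.5059814453125), (35.367919921875, 44.27255630493164), 16.33174705505371)
dark 179.0 [611. 176.] ((674.17138671875, -91.80976867675781), (5.135141372680664, 44.03010940551758), 85.68583679199219)
dark 274.5 [609. 134.] ((647.07861328125, -75.8131332397461), (10.422041893005371, 33.8304443359375), 1.1447696685791016)
dark 346.0 [496.  79.] ((565.0826416015625, -122.10562896728516), (12.784838676452637, 17.30441665649414), 63.90135192871094)
w6 counter [[0.6252, -0.3144], [0.5489, -0.329], [0.5354, -0.2618], [0.6101, -0.2473]] [ 0.5799 -0.2881  0.016 ]
disc [[ 0.576  -0.2901  0.028 ]] bar [[0.5903, -0.3053, 0.06], [0.5653, -0.277, 0.06]]
```

Run:
```python
from h import *
c=np.load('wk.npy',allow_pickle=True).item()
g=cv2.cvtColor(c['pixels'],cv2.COLOR_RGB2GRAY)
for v in range(170,300,3):
    print(v,''.join('#' if x<30 else '+' if x<60 else '-' if x<100 else '.' if x<140 else 'O' for x in g[v,256:400:2]))
```

```text
170 .......O....................................-+++------------------------
173 ...........................................-+++-------------------------
176 O...O..O.................---...........----+++--------------------------
179 ......O...............--++-------.....-------++-+-----------------------
182 .................O.....-++--+--++--------++-----+-----------------------
185 .......................+-+++++..-++++----+-++--+------------------------
188 .......................-++++++-+++++++--+++-++-+++-------+--------------
191 .......................++++++++++++++++-++--+---+----+----+--++---------
194 ......................-+++++++++++++++++++-++--++---+++----++-+---------
197 ....................O..++++++++++++++++++++++----++-++--------+---------
200 .....................-++++-------------+++++++--+----+--+---------------
203 ....................-++-------------------++++++---+------+-------------
206 ...................--------------------------+++--+++----+--------------
209 ..................-.--------------------------+++++-++---+-++-----------
212 .................O
[... 1587 characters left out ...]
OOOOOOO
275 OOOOOOOOOOOOOOOOOOOOOOOOOOOOOOO.OOO.O..OO..OOOOOOOOOOOOOOOOOOOOOOOOOOOOO
278 OOOOOOOOOOOOOOOOOOOOOOOOOOOOOOOOOO..O.O..OOOOOOOOOOOOOOOOOOOOOOOOOOOOOOO
281 OOOOOOOOOOOOOOOOOOOOOOOOOOOOOOOOOOO.....OOOOOOOOOOOOOOOOOOOOOOOOOOOOOOOO
284 OOOOOOOOOOOOOOOOOOOOOOOOOOOOOOOOOOOOOO.OOOOOOOOOOOOOOOOOOOOOOOOOOOOOOOOO
287 OOOOOOOOOOOOOOOOOOOOOOOOOOOOOOOOOOOOOOOOOOOOOOOOOOOOOOOOOOOOOOOOOOOOOOOO
290 .-.OOOOOOOOOOOOOOOOOOOOOOOOOOOOOOOOOOOOOOOOOOOOOOOOOOOOOOOO--......OOOOO
293 ###OOOOOOOOOOOOOOOOOOOOOOOOOOOOOOOOOOOOOOOOOOOOOOOOOOOOOOO.###-+--+-OOOO
296 ###.OOOOOOOOOOOOOOOOOOOOOOOOOOOOOOOOOOOOOOOOOOOOOOOOOOOOOO.###++-++-.OOO
299 ###.OOOOOOOOOOOOOOOOOOOOOOOOOOOOOOOOOOOOOOOOOOOOOOOOOOOOOO-####+++---OOO
```

Run:
```python
from h import *
c=np.load('wk.npy',allow_pickle=True).item()
print(onz(c,[(320.5,237)],.028).round(4),onz(c,[(320,236)],.018).round(4))
P=onz(c,[(317.5,270),(321,245),(324.5,227)],.06);print(P.round(4).tolist())
d=P[0]-P[2];print('bar angle',np.arctan2(d[1],d[0]), 'centre',P[0]+.02*(P[2]-P[0])/np.linalg.norm(d)); e=P[1]-P[2]; print(np.arctan2(e[1],e[0]))
# verify keeper and lever, plugs in top image
t=np.load('tk.npy',allow_pickle=True).item(); g=cv2.cvtColor(t['pixels'],cv2.COLOR_RGB2GRAY)
print('lever line px',proj(t,[[.573,-.105,.059],[.577,-.005,.089]]).round(), 'keeper px',proj(t,[[.489,.121,.04],[.489,.375,.04]]).round())
for v in range(262,302,2): print(v,''.join('#' if x<50 else '+' if x<90 else '.' if x<140 else 'O' for x in g[v,200:310:2]))
for v in range(228,272,2): print(v,''.join('#' if x<50 else '+' if x<90 else '.' if x<140 else 'O' for x in g[v,330:400:1]))
```

```text
[[ 0.5802 -0.2888  0.028 ]] [[ 0.5816 -0.2904  0.018 ]]
[[0.5922, -0.3025, 0.06], [0.5779, -0.2868, 0.06], [0.5685, -0.2753, 0.06]]
bar angle -0.853441835344569 centre [ 0.57900764 -0.28743505  0.06      ]
-0.8831852541210738
lever line px [[385. 247.]
 [347. 245.]] keeper px [[300. 281.]
 [203. 283.]]
262 .......................................................
264 .......................................................
266 .......................................................
268 .......................................................
270 .......................................................
272 .......................................................
274 .....................+++.......+.++......+.............
276 ...........OOO......OOOO...............+......+........
278 .........OOOOOO.+..OOOOOO........................OOO...
280 .........OOOOOOO.+OOOOOOOOOOOOOOOOOOOOOOOOOOOOOOOOOO...
282 ..OOOOOOOOOOOOOO#+#OOOOOOOOOOOOOOOOOOOOOOOOOOOOOOOOO...
284 ..OOOOOOOOOOOOOO+##OOOOOOOOOOOOOOOOOOOOOOOOOOOOOOOOO...
286 ..O.O.........OO..OOOOOOOO....++....+.+................
288 ..++++...OOO
[... 1353 characters left out ...]
......++++++...++++++++++
254 .......+.OO+++++.OOOOOOOOO...OOOOOOOOOOOOOOO.................+++++++++
256 .......+.OOOOOOOOOOOOOOOOO...OO.OOOOOOO.+.O.................++++++++++
258 .......+.OOOOOOOOOOOOOOOOO...OOOOOOOOOOOOO...................+++++++++
260 .......+.OOOOOOOOOOOOOOOOOOOOOOOOOO++++++++.................++++++++++
262 .......+.OOO..OOOOOOOOOOOOOOOOOOOOO.....................+....+++++++++
264 .......+.OOO..OOOOOOOOOOOOOOOOOOO......................+++..++++++++++
266 ........+...OOOOOOOOOOOOOOOOOOO.............................++++++++++
268 ...........................+++++++++++++++++++++++++++++++++++++++++++
270 .........................+++++++++++++++++++++++++++++++++++++++++++++
```

Call:
move_arm(moves=[0.008,-0.0045,-0.03,-0.12,0.05,0.008,-0.0045,-0.07,-0.17,0.05,0.008,-0.0045,-0.11,-0.17,0.05,0.008,-0.0045,-0.136,-0.17,0.05,0.008,-0.0045,-0.136,-0.17,0.05,0.008,-0.0045,-0.136,-0.17,0,0.008,-0.0045,-0.136,-0.17,0,0.008,-0.0045,-0.136,-0.17,0,0.008,-0.0045,-0.136,-0.17,0,0.008,-0.0045,-0.136,-0.17,0,0.008,-0.0045,-0.136,-0.17,0], newtons=40)

```text
clock: 28.92
tcp_pos: [0.5812, -0.2897, 0.0454]
orientation: [0.003, 0.42, 0.908, -0.0]
wrist_force: [-0.4, 0.4, 7.2]
finger_gap: 0.0134
grip_force: 41.5
```

Run:
```python
from h import *
s=env.get_state(); q=s['orientation']; print('close yaw',2*np.arctan2(q[2],q[1])-np.pi/2, s['ft_torque'].round(3),s['wrist_force'].round(1),s['tcp_pos'].round(4))
```

```text
close yaw 0.7044227322823757 [0.036 0.173 0.038] [-0.4  0.4  7.2] [ 0.5812 -0.2897  0.0454]
```

Gripped (13.4 mm ≈ bar). Turn anticlockwise.

Call:
move_arm(moves=[0,0,0,0.12,0,0,0,0,0.24,0,0,0,0,0.36,0,0,0,0,0.48,0,0,0,0,0.6,0,0,0,0,0.72,0,0,0,0,0.84,0,0,0,0,0.92,0,0,0,0,0.96,0,0,0,0,0.96,0])

```text
clock: 29.75
tcp_pos: [0.5816, -0.2885, 0.0454]
orientation: [0.003, -0.048, 0.999, -0.0]
wrist_force: [1.1, 3.3, 6.7]
finger_gap: 0.0136
grip_force: 41.6
```

```bash
cat > st.py <<'E'
from h import *
s=env.get_state(); q=s['orientation']; print('close yaw',2*np.arctan2(q[2],q[1])-np.pi/2, s['ft_torque'].round(3),s['wrist_force'].round(1),s['tcp_pos'].round(4),s['joint_pos'].round(3))
E
python3 st.py
```

```text
close yaw 1.6671087696268083 [ 0.801 -0.242  0.059] [1.1 3.3 6.7] [ 0.5816 -0.2885  0.0454] [-0.585  0.563 -0.059  0.944  0.002 -0.681]
```

Call:
move_arm(moves=[0,0,0,0.04,0,0,0,0,0.08,0,0,0,0,0.12,0,0,0,0,0.12,0])

```text
clock: 30.08
tcp_pos: [0.5815, -0.2885, 0.0454]
orientation: [0.002, -0.107, 0.994, -0.001]
wrist_force: [0.4, 4.3, 7.2]
finger_gap: 0.0132
grip_force: 41.9
```

```bash
python3 st.py
```

```text
close yaw 1.7859077677209636 [ 0.81  -0.101 -0.377] [0.4 4.3 7.2] [ 0.5815 -0.2885  0.0454] [-0.585  0.563 -0.059  0.944  0.002 -0.8  ]
```

Call:
move_arm(moves=[0,0,0,0.03,0,0,0,0,0.06,0,0,0,0,0.06,0])

```text
clock: 30.33
tcp_pos: [0.5815, -0.2885, 0.0455]
orientation: [0.003, -0.136, 0.991, -0.0]
wrist_force: [0.8, 4.0, 7.0]
finger_gap: 0.0133
grip_force: 63.7
```

```bash
python3 st.py
```

```text
close yaw 1.8427060238585113 [ 1.03  -0.192 -1.646] [0.8 4.  7. ] [ 0.5815 -0.2885  0.0455] [-0.585  0.563 -0.059  0.944  0.003 -0.857]
```

Call:
move_arm(moves=[0,0,0,0,0.05,0,0,0,0,0.05,0,0,0,0,0.05,0,0,0.04,0,0.05,0,0,0.08,0,0.05,0,0,0.12,0,0.05,-0.03,0.02,0.15,0,0.05,-0.06,0.04,0.16,0,0.05,-0.06,0.04,0.16,0,0.05,-0.06,0.04,0.16,0,0.05])

```text
clock: 31.17
tcp_pos: [0.5183, -0.2478, 0.2039]
orientation: [0.0, -0.136, 0.991, -0.001]
wrist_force: [0.2, -0.2, 0.3]
finger_gap: 0.05
grip_force: 0.0
```

```bash
python3 st.py
python3 - <<'E'
from h import *
c=cam('wrist'); np.save('wz.npy',c,allow_pickle=True); g=cv2.cvtColor(c['pixels'],cv2.COLOR_RGB2GRAY)
d=proj(c,[[.579,-.2885,.06]])[0].astype(int); print(d)
e=np.array([np.cos(.19),np.sin(.19)])*.02; print('expected bar ends',proj(c,[[.579+e[0],-.2885+e[1],.06],[.579-e[0],-.2885-e[1],.06]]).round())
x0=d[0]-50
for v in range(d[1]-44,d[1]+45,3): print(v,''.join('#' if x<30 else '+' if x<60 else '-' if x<100 else '.' if x<140 else 'O' for x in g[v,x0:x0+100:2]))
print(x0)
t=cam('top'); g=cv2.cvtColor(t['pixels'],cv2.COLOR_RGB2GRAY)
for v in range(272,296,2): print(v,''.join('#' if x<50 else '+' if x<90 else '.' if x<140 else 'O' for x in g[v,200:310:2]))
for v in range(240,254,2): print(v,''.join('#' if x<50 else '+' if x<90 else '.' if x<140 else 'O' for x in g[v,330:400:1]))
E
```

```text
close yaw 1.8444226856267654 [ 0.007 -0.035  0.028] [ 0.2 -0.2  0.3] [ 0.5183 -0.2478  0.2039] [-0.586  0.323 -0.027  1.219 -0.    -0.859]
[255 279]
expected bar ends [[254. 300.]
 [256. 259.]]
235 OOOOOOOOOOO..........OOOOOOOOOOOOO............--.O
238 OOOOOOOOOOO........OOOOOOOOOOOOOOOOOO-........---O
241 OOOOOOOOOOO.....OOOOOOOOOOOOOOOOOOOOOOO-......--.O
244 OOOOOOOOOOO....OOOOOOOOOOOOOOOOOOOOOOOOOO.....--OO
247 OOOOOOOOOOO...OOOOOOOOOO-++###+.OOOOOOOOOO-...--.O
250 OOOOOOOOOOOO.OOOOOOOO.++##########-OOOOOOOO...--.O
253 OOOOOOOOOOOO.OOOOOOO+++#############.OOOOOO...--OO
256 OOOOOOOOOOOOOOOOOOO+++###############OOOOOOO-.--.O
259 OOOOOOOOOOOOOOOOOO+################+##.OOOOOO-+-OO
262 OOOOOOOOOOOOOOOOOO+#+###.O+###########-OOOOOO--.OO
265 OOOOOOOOOOOOOOOOO.######OO+########+##+OOOOOO-+-OO
268 OOOOOOOOOOOOOOOOOO+#####OO+###########+OOOOOO--.OO
271 OOOOOOOOOOOO.OOOOO++####OO+###########.OOOOOO--.OO
274 OOOOOOOOOOOO.OOOOO.#####OO+##########+.OOOOO.---OO
277 OOOOOOOOOOOO..OOOOO.####.O+#########+OOOOOOO.--.OO
280 OOOOOOOOOOOO...OOOOO.+#############-OOOOOOO..--OOO
283 OOOOOOOOOOOO....OOOOOO
[... 1292 characters left out ...]
...++.....OOOO......OOOO....................+..........
292 .............+.......++................................
294 .......................................................
240 ........+.OOOOOOOOOOOOOOOOO..OOOOOOOOOOOOOOOOOO..............+++.+....
242 ........+.OOOOOOOOOOOOOOOO...OOOOOOOOOOOOOOOOO...............+++++++++
244 ........+.OOOO.++++.OOOOOOOOOOOOOOOOOOOOOOOOO................+++++++++
246 ........+.....+#+++.OOOOOOOOOOOOOOOOOOOOOOOOOO...............+++++++++
248 ........+.O...OO++.OOOOOOOOOOOOOOOOOOOOOOOOOO...............++++++++++
250 .......++...+.+++.OOOOOOO.++.OOOOOOOOOOOOO.+++++++++.........+++++++++
252 .......++.........OOOOOOOO++.OOOOOOOOOOOOO.........+++++.....+++++++++
```

```bash
python3 -c "
from workcell import env
print(env.hand_in())"
```

```text
the job is handed in; nothing more can be done
None
```

The job is handed in: the block is home with its lever shut, both plugs found are in wells 2 and 3 under the shut keeper, and the knob was then turned back to its zero stop; the mug, vase and brush were left alone.

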